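# Sort returned power packs by feel

## Robot

A 6-joint arm with a two-finger parallel gripper is mounted at the origin on the work surface. World frame = base frame: x ahead of the robot, y to its left, z up, the work surface at z = 0. Lengths are in m, angles in degrees, forces in N, time in s.
With the tool pointing down it reaches from about 0.375 to 0.9 m from the base axis. Payload 3.1 kg.
Tool frame: the origin (TCP) lies at the very end of the fingers, on their centre line; the grasp point (between the pads) lies 19 mm behind it; z points along the fingers, y is the direction in which the jaws open and shut (so a half turn about z gives the same grasp; the last joint's range is limited). The gripper opens to 87 mm and grips with 3 to 60 N. Pads are 19 mm wide; open, the fingers measure 117 mm over their backs; the gripper's body (75 mm by 190 mm) begins 51 mm behind the grasp point.
Start: joints at [55.204, 30.224, 82.088, -0, 67.689, -10.227], TCP at [0.26, 0.568, 0.223] pointing down, gripper open.
Joint ranges: [-176.69, 176.69], [-43.24, 126.21], [12.49, 139.97], [-82, 262], [0, 151.66], [-163.58, 163.58]. Speed limits (degrees/s): [159.86, 159.86, 180, 180, 180, 180].

## Interface

Orientations are given as a 3x3 rotation matrix whose columns are the frame's x, y, z axes.
In Python, from rig import bot gives the robot as it stands. The module is installed in compiled form; this text tells all that it offers.
- The arm moves only by the tool play_rows, never from a script. Its argument "targets" is a list of rows, each a list of 7 numbers: the closure, from 0 (fully open) to 1 (shut), then the shift along the world's x, y, z in m, then the turn, a rotation vector about the world's x, y, z in rad. A call has 1 to 12 rows; each row shifts and turns the commanded pose from where the row before left it; what a row does not reach is not made up. A row lasts 1/8 s, in which the tool goes at most 62.5 mm and 10.7 degrees, less where a joint would pass 70% of its speed; a pose out of reach is approached as far as the arm can. A call with a gripper value outside its range is refused whole. The fingers move at their own pace and stop on an object; the grip force is fixed at half the most. Time passes only in rows, so rows that do not move let the fingers close. It gives the time, the measured TCP pose, the force and the opening at its end, in the units of the state.
- bot.read_state(): the state, without advancing time (a new reading comes with each control period).
- bot.capture(name): name is "scene" or "top"; returns the picture (420x560x3 uint8, blue, green, red); there is no depth.
- bot.get_calibration(name): a dict with "fx", "fy", "cx", "cy" (pixels), "k1" (the pictures are not rectified: a ray, as slopes to the right and down, at radius r is drawn at 1 + k1 r^2 times it, then the intrinsics apply), "R" (3x3) and "t" (3): a world point X has camera coordinates R X + t. Camera axes: x right, y down, z forward; pixel columns grow to the right and rows downward; lengths in m; the calibration is good to about 2 mm. A picture is of the moment at which its call begins. get_calibration takes no time and is no camera call.
- bot.hand_in(): hands the job in, once; it reports no verdict.
The state is a dict: "time_s": time; "joint_positions": joint angles; "qvel": joint speeds; "tau": joint torques, N m; "position": TCP position; "tcp_rot": TCP orientation; "force": force on the tool from outside, world axes, zero at the start; "moment": the same for the moment, N m; "opening": opening from 0.0 (shut) to 1.0 (fully open).
Only numpy, scipy, OpenCV 4.12 (cv2) and the standard library are available. Lean on these libraries where they do the work, as an engineer would, in place of code of your own. Each camera call takes 0.05 s, during which the arm holds its last target. There are 200 camera calls.

## Task

Three returned power packs lie on the repair bench, and in one or two of them the cell has come loose inside: they look alike, but when such a pack is held and tilted end to end the cell can be felt sliding over. Set every pack with a loose cell gently into the red tray and every sound one into the green tray, each lying flat on the tray's floor, without dropping them or shifting the tape roll and the jar.

Things in the scene. Friction and masses are not known exactly. Their poses are not given: they have to be found in the camera images.
- pack_a: One of three identical sealed power packs: white plastic brick, grey waistband, 52 (x) x 140 (y, long) x 34 mm (z), 400 g. Origin: centre of the underside; z up. Starts flat on the bench, long axis within 0.2 rad of world y. One or two of the three have a loose cell, other ones at every start; weight, look and names do not tell which.
- pack_b: Pack just like pack_a, same size and axes. All hold a 250 g cell. Sound: fixed mid-pack (play under 2 mm). Loose: it starts mid-pack and slides up to 45 mm either way along the pack's long (y) axis once that is tilted over about 15 degrees (30 degrees for half a second is plenty), and stays there when the pack is level again.
- pack_c: Pack just like pack_a and pack_b, same size and axes. A loose cell that slides from one end to the other moves the pack's centre of mass, so the moment on a gripper holding it level by the middle changes by 0.18 to 0.23 N m (half that from the middle to one end) about the pack's x axis; in a sound pack it changes by under 0.02.
- red_tray: Red open plastic tray, fixed to the bench, for the faulty (loose cell) packs: 220 (x) x 180 (y) x 28 mm high outside, walls and floor 5 mm thick. Origin: centre of its underside; x is its long axis, z up. Two packs fit side by side with their long axes along the tray's y, for example centred 45 mm either side of the tray's centre along x.
- green_tray: Green open plastic tray, fixed to the bench, for the sound packs: 220 (x) x 180 (y) x 28 mm high outside, walls and floor 5 mm thick. Origin: centre of its underside; x is its long axis, z up. Two packs fit side by side with their long axes along the tray's y, for example centred 45 mm either side of the tray's centre along x.
- tape: Amber roll of tape lying flat, 70 mm across, 18 mm high. Bystander, leave it where it is. Origin: centre of the underside.
- jar: Small glass jar with a blue cap, 48 mm across, 50 mm high. Bystander, leave it where it is. Origin: centre of the underside.
Not all that is in view belongs to the job. What is shaped like the pack_a but orange is not meant.

How it is judged (in metres and radians):
At the end, for the whole second after the job is handed in: Packs with a loose cell in the red tray, sound ones in the green: flat within 0.1 rad, underside on the tray floor (origin under 9 mm), centre within 85 mm (x) and 45 mm (y) of the tray's, at rest. (A fourth, spare cell is shut in the bench supply, x under 0.25, and does not count.) (((x of core_free1_c0 in the frame of red_tray between -0.112 and 0.112 m and y of core_free1_c0 in the frame of red_tray between -0.092 and 0.092 m) or world x of core_free1_c0 below 0.25 m) and ((x of core_free2_c0 in the frame of red_tray between -0.112 and 0.112 m and y of core_free2_c0 in the frame of red_tray between -0.092 and 0.092 m) or world x of core_free2_c0 below 0.25 m) and ((x of core_firm1_c0 in the frame of green_tray between -0.112 and 0.112 m and y of core_firm1_c0 in the frame of green_tray between -0.092 and 0.092 m) or world x of core_firm1_c0 below 0.25 m) and ((x of core_firm2_c0 in the frame of green_tray between -0.112 and 0.112 m and y of core_firm2_c0 in the frame of green_tray between -0.092 and 0.092 m) or world x of core_firm2_c0 below 0.25 m) and ((x of pack_a in the frame of red_tray between -0.085 and 0.085 m and y of pack_a in the frame of red_tray between -0.045 and 0.045 m) or (x of pack_a in the frame of green_tray between -0.085 and 0.085 m and y of pack_a in the frame of green_tray between -0.045 and 0.045 m)) and height (world z) of each of pack_a, pack_b, pack_c below 0.009 m and angle between each of pack_a, pack_b, pack_c's own z axis and vertical below 0.1 rad and linear speed of each of pack_a, pack_b, pack_c below 0.02 m/s and ((x of pack_b in the frame of red_tray between -0.085 and 0.085 m and y of pack_b in the frame of red_tray between -0.045 and 0.045 m) or (x of pack_b in the frame of green_tray between -0.085 and 0.085 m and y of pack_b in the frame of green_tray between -0.045 and 0.045 m)) and ((x of pack_c in the frame of red_tray between -0.085 and 0.085 m and y of pack_c in the frame of red_tray between -0.045 and 0.045 m) or (x of pack_c in the frame of green_tray between -0.085 and 0.085 m and y of pack_c in the frame of green_tray between -0.045 and 0.045 m))); the robot touches nothing.
It fails at once if a bystander was shifted by more than 30 mm (distance of any of tape, jar from where it was at the start of the episode above 0.03 m).
It fails at once if a pack was dropped or thrown (faster than 0.7 m/s while out of the gripper: a fall of over 25 mm) ((linear speed of pack_a above 0.7 m/s and contact force between the fingers and pack_a below 0.1 N) or (linear speed of pack_b above 0.7 m/s and contact force between the fingers and pack_b below 0.1 N) or (linear speed of pack_c above 0.7 m/s and contact force between the fingers and pack_c below 0.1 N)).
It also fails if it takes over 72 s, if anything falls off the work surface, if the arm or the gripper's body presses on something with over 40 N, if the wrist force passes 120 N, or if a joint passes its speed limit or range.

## Working session

There is one attempt and no reset: what is moved stays moved. The work goes in short steps, Python scripts to look and compute and a tool call to move; the robot and the scene stay as the last step left them, time stands still between calls to the robot, and variables do not carry over. Pictures are saved under pics/ and viewed, about 8 in all and at most 12, crops included, and the job is handed in when it is done.

Besides the shell and the picture viewer there is one more tool, called after "Emit:" as a command line: name --pt "numbers of a row" for each row, then --argument value for the rest. play_rows: Moves the arm, as the interface text tells. Its arguments: {"type":"object","properties":{"targets":{"type":"array","items":{"type":"array","items":{"type":"number"}}}},"required":["targets"]}

```bash
mkdir -p pics; python3 - <<'E'
from rig import bot
import cv2,numpy as np
for n in("scene","top"):
    cv2.imwrite(f"pics/{n}0.png",bot.capture(n)); print({k:np.round(v,4).tolist() for k,v in bot.get_calibration(n).items()})
s=bot.read_state(); print(s)
a=[cv2.imread(f"pics/{n}0.png") for n in("scene","top")]
E
```

```text
{'fx': 392.7976, 'fy': 392.7976, 'cx': 284.9108, 'cy': 206.321, 'k1': -0.0562, 'R': [[0.3332, 0.9427, 0.0159], [0.7138, -0.2412, -0.6575], [-0.616, 0.2304, -0.7533]], 't': [-0.1925, -0.3242, 1.3731]}
{'fx': 439.634, 'fy': 439.634, 'cx': 281.4122, 'cy': 209.8822, 'k1': -0.1375, 'R': [[0.0, -0.9998, 0.0204], [-0.9958, -0.0019, -0.0914], [0.0914, -0.0203, -0.9956]], 't': [-0.0155, 0.5116, 1.1881]}
{'time_s': 0.1, 'joint_positions': array([ 5.52043023e+01,  3.02718765e+01,  8.21477626e+01, -8.88429479e-04,
        6.76894733e+01, -1.02276211e+01]), 'qvel': array([-0.05169479, -0.12050206, -0.07759575,  0.04195157, -0.01129984,
        0.04232519]), 'tau': array([-1.78913695e-05, -4.40987170e+01, -1.77151304e+01,  6.34819921e-02,
        5.33912040e-02, -3.15660850e-05]), 'position': array([0.25946467, 0.56788726, 0.22169551]), 'tcp_rot': array([[-9.09470186e-01,  4.15767754e-01, -1.07495169e-03],
       [ 4.15769018e-01,  9.09468885e-01, -1.57203897e-03],
       [ 3.24032005e-04, -1.87665418e-03, -9.99998187e-01]]), 'force': array([ 0.3954991 , -0.68603408,  0.71332865]), 'moment': array([ 0.0055175 , -0.00677026,  0.00666697]), 'opening': 1.0015781113502402}
```

View pics/scene0.png

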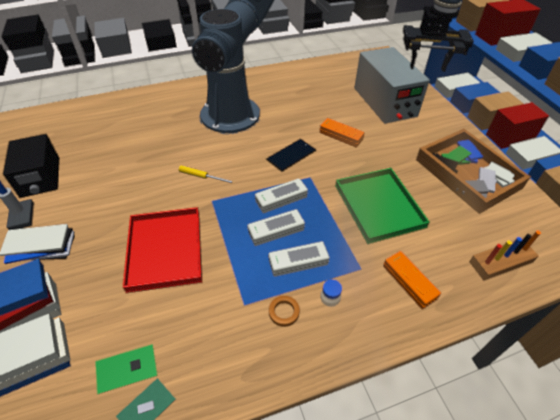

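View pics/top0.png

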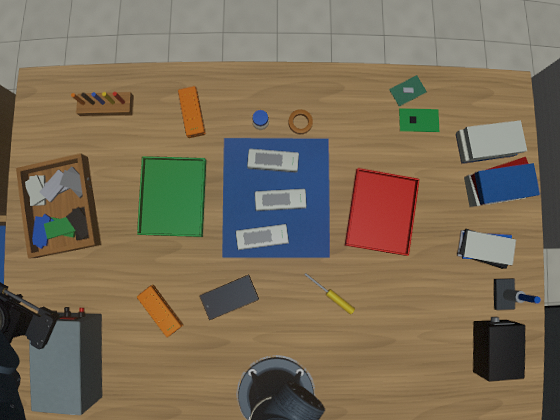

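The top view has +x up and +y to the left. The packs are at about (273,160), (280,200) and (262,237), the green tray at (172,197), the red tray at (382,211), the jar at (260,118) and the tape at (300,121). In the scene view the packs are at about (280,193), (276,225) and (298,257).

```bash
cat >h.py <<'E'
import cv2,numpy as np
from rig import bot
def ray(n,p):
    c=bot.get_calibration(n); R=np.array(c["R"]);t=np.array(c["t"])
    K=np.array([[c["fx"],0,c["cx"]],[0,c["fy"],c["cy"]],[0,0,1]])
    u=cv2.undistortPoints(np.float64([[p]]),K,np.array([c["k1"],0,0,0,0]))[0,0]
    return -R.T@t, R.T@np.array([u[0],u[1],1])
def plane(n,p,z):
    o,d=ray(n,p); return o+d*(z-o[2])/d[2]
def tri(p,q):
    o,d=ray("top",p); a,b=ray("scene",q)
    s=np.linalg.lstsq(np.c_[d,-b],a-o,rcond=None)[0]
    P,Q=o+d*s[0],a+b*s[1]; return (P+Q)/2,np.linalg.norm(P-Q)
def proj(n,X):
    c=bot.get_calibration(n); R=np.array(c["R"]);t=np.array(c["t"])
    x=R@X+t; x=x[:2]/x[2]; x=x*(1+c["k1"]*(x@x)); return x*[c["fx"],c["fy"]]+[c["cx"],c["cy"]]
def blobs(m,lo):
    cs=cv2.findContours(m.astype(np.uint8),cv2.RETR_EXTERNAL,cv2.CHAIN_APPROX_NONE)[0]
    return [c for c in cs if cv2.contourArea(c)>lo]
def masks(im):
    h,s,v=cv2.split(cv2.cvtColor(im,cv2.COLOR_BGR2HSV)); 
    return dict(white=(s<60)&(v>150),red=((h<6)|(h>174))&(s>150)&(v>60),green=(h>50)&(h<75)&(s>130)&(v>50))
E
python3 - <<'E'
from h import *
im={n:cv2.imread(f"pics/{n}0.png") for n in("top","scene")}
roi={"top":(120,260,215,335),"scene":(165,305,205,365)}
for n in im:
    m=masks(im[n]); r=roi[n]
    w=np.zeros_like(m["white"]); w[r[0]:r[1],r[2]:r[3]]=m["white"][r[0]:r[1],r[2]:r[3]]
    for c in blobs(w,150):
        q=cv2.minAreaRect(c)
        print(n,"pack",np.round(q[0],1),np.round(q[1]),cv2.contourArea(c))
        b=cv2.boxPoints(q)
        if n=="top":
            W=np.array([plane(n,p,.034)for p in b]); W0=W.mean(0)
            e=[W[1]-W[0],W[2]-W[1]]; L=max(e,key=np.linalg.norm); S=min(e,key=np.linalg.norm)
            print("  world@34mm",W0.round(4),np.linalg.norm(L).round(4),np.linalg.norm(S).round(4),"yaw of long vs y",np.degrees(np.arctan(-L[0]/L[1])).round(1))
    for k in("red","green"):
        c=max(blobs(m[k],1500),key=lambda c: cv2.contourArea(c) if (n=="scene" or 140<c.mean((0,1))[1]<260) else 0)
        q=cv2.approxPolyDP(cv2.convexHull(c),8,True)[:,0]
        print(n,k,q.tolist(),cv2.minAreaRect(c))
        if n=="top":print(np.array([plane(n,p,.028) for p in q]).round(3).tolist())
x0=cv2.resize(im["top"][135:265,215:345],None,fx=4,fy=4,interpolation=2)
x1=cv2.resize(im["scene"][170:290,235:345],None,fx=4,fy=4,interpolation=2); x0=x0[:480]
cv2.imwrite("pics/crop.png",cv2.resize(np.hstack([x0,x1]),None,fx=.8,fy=.8))
E
```

```text
top pack [261.6 236.4] [18. 51.] 839.0
  world@34mm [0.4381 0.039  0.034 ] 0.1376 0.0485 yaw of long vs y 7.7
top pack [280.2 199. ] [17. 50.] 804.5
  world@34mm [ 0.5408 -0.0115  0.034 ] 0.1373 0.0483 yaw of long vs y 3.4
top pack [272.7 159.3] [50. 17.] 775.5
  world@34mm [0.6511 0.0094 0.034 ] 0.1376 0.0479 yaw of long vs y -4.4
top red [[358, 168], [418, 179], [408, 254], [345, 244]] ((382.1999816894531, 211.40000915527344), (64.98441314697266, 78.50117492675781), 8.972625732421875)
[[0.629, -0.229, 0.028], [0.599, -0.401, 0.028], [0.389, -0.366, 0.028], [0.417, -0.189, 0.028]]
top green [[203, 158], [201, 235], [139, 234], [143, 157]] ((171.5216522216797, 196.02371215820312), (64.3426513671875, 78.82769775390625), 2.602562189102173)
[[0.656, 0.203, 0.028], [0.442, 0.205, 0.028], [0.444, 0.378, 0.028], [0.659, 0.373, 0.028]]
scene pack [298.4 255. ] [18. 58.] 966.5
scene pack [275.8 223.3] [16. 55.] 797.5
scene pack [280.6 191. ] [16. 51.] 643.0
scene red [[197, 208], [200, 281], [126, 291], [130, 216]] ((160.5011444091797, 249.5237579345703), (80.2424087524414, 78.48249816894531), 87.27368927001953)
scene green [[390, 168], [428, 222], [372, 235], [371, 179]] ((387.76922607421875, 209.65383911132812), (69.61487579345703, 54.360626220703125), 56.3099365234375)
```

View pics/crop.png

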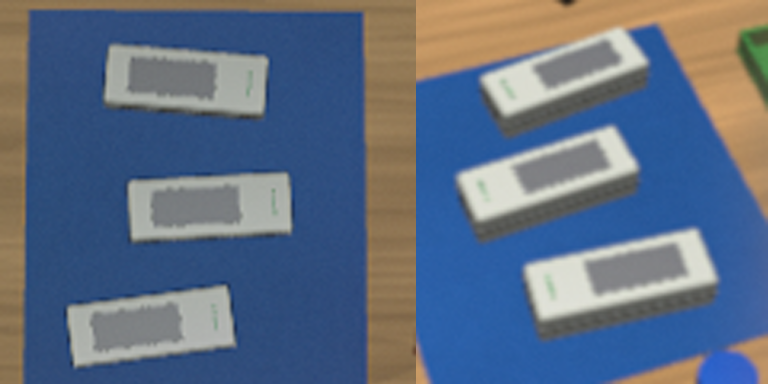

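In the crop (3.2x, left pane top view, right pane scene), all three packs lie flat with the grey labels on top. Label centres are at about (172,77), (196,206) and (137,327) on the left, and (636,270), (562,166) and (577,62) on the right. I'll triangulate them, along with the tray rims.

```bash
python3 - <<'E'
from h import *
T=lambda p:(p[0]/3.2+215,p[1]/3.2+135)
S=lambda p:((p[0]-416)/3.2+235,p[1]/3.2+170)
for n,a,b in(("far",(172,77),(636,270)),("mid",(196,206),(562,166)),("near",(137,327),(577,62))):
    P,e=tri(T(a),S(b)); print(n,"label",P.round(4),"gap",round(e,4))
im={n:cv2.imread(f"pics/{n}0.png") for n in("top","scene")}
for k,tq in(("red",[[358,168],[418,179],[408,254],[345,244]]),("green",[[203,158],[201,235],[139,234],[143,157]])):
    sq={"red":[[200,281],[126,291],[130,216],[197,208]],"green":[[372,235],[336,186],[390,168],[428,222]]}[k]
    for a,b in zip(tq,sq):
        P,e=tri(a,b); print(k,a,b,P.round(3),round(e,4))
E
```

```text
far label [0.6527 0.0209 0.0303] gap 0.0012
mid label [5.40e-01 2.00e-04 3.19e-02] gap 0.0017
near label [0.4363 0.05   0.0337] gap 0.0013
red [358, 168] [200, 281] [ 0.632 -0.232  0.011] 0.0005
red [418, 179] [126, 291] [ 0.603 -0.404  0.01 ] 0.0056
red [408, 254] [130, 216] [ 0.389 -0.368  0.025] 0.0013
red [345, 244] [197, 208] [ 0.417 -0.192  0.023] 0.0042
green [203, 158] [372, 235] [0.655 0.204 0.033] 0.0032
green [201, 235] [336, 186] [0.442 0.208 0.001] 0.003
green [139, 234] [390, 168] [0.444 0.379 0.024] 0.0012
green [143, 157] [428, 222] [0.66  0.374 0.023] 0.0011
```

Emit:
play_rows --pt "0 0.015 -0.044 0 0 0 -0.084" --pt "0 0.015 -0.044 0 0 0 -0.084" --pt "0 0.015 -0.044 0 0 0 -0.084" --pt "0 0.015 -0.044 0 0 0 -0.084" --pt "0 0.015 -0.044 0 0 0 -0.084" --pt "0 0.015 -0.044 0 0 0 -0.084" --pt "0 0.015 -0.044 -0.01 0 0 -0.084" --pt "0 0.015 -0.044 -0.015 0 0 -0.084" --pt "0 0.015 -0.044 -0.02 0 0 -0.084" --pt "0 0.015 -0.044 -0.02 0 0 -0.084" --pt "0 0.015 -0.044 -0.025 0 0 -0.084" --pt "0 0.013 -0.045 -0.012 0 0 -0.084"

```text
time_s: 1.6
position: [0.4376, 0.038, 0.1193]
tcp_rot: [[-0.131, 0.991, -0.002], [0.991, 0.131, 0.0], [0.001, -0.002, -1.0]]
force: [0.1, 0.4, 0.2]
opening: 0.999
```

Emit:
play_rows --pt "0 0 0 0 0 0 0" --pt "0 0 0 0 0 0 0"

```text
time_s: 1.85
position: [0.4372, 0.0396, 0.1204]
tcp_rot: [[-0.133, 0.991, -0.001], [0.991, 0.133, 0.0], [0.001, -0.001, -1.0]]
force: [-1.1, 0.5, 0.1]
opening: 1.003
```

```bash
cat > st.py <<'E'
from rig import bot
import numpy as np
s=bot.read_state(); R=s["tcp_rot"]
print(round(s["time_s"],2),"pos",s["position"].round(4),"yaw_y",np.degrees(np.arctan2(R[1,1],R[0,1])).round(2),"z",R[:,2].round(3),"F",s["force"].round(2),"M",s["moment"].round(3),"Mtool",(R.T@s["moment"]).round(3),"open",round(s["opening"],3),"j",s["joint_positions"].round(0))
E
python3 st.py
```

```text
1.85 pos [0.4372 0.0396 0.1204] yaw_y 7.66 z [-0.001  0.    -1.   ] F [-1.09  0.48  0.08] M [-0.027 -0.018 -0.048] Mtool [-0.014 -0.029  0.048] open 1.003 j [ -9.  27. 114.   0.  40. -17.]
```

Emit:
play_rows --pt "0 0.001 0 -0.03 0 0 0" --pt "0 0 0 -0.03 0 0 0" --pt "0 0 0 -0.03 0 0 0" --pt "0 0 0 -0.02 0 0 0" --pt "0 0 0 -0.005 0 0 0" --pt "1 0 0 0 0 0 0" --pt "1 0 0 0 0 0 0" --pt "1 0 0 0 0 0 0" --pt "1 0 0 0 0 0 0"

```text
time_s: 2.98
position: [0.4391, 0.0393, 0.006]
tcp_rot: [[-0.134, 0.991, 0.001], [0.991, 0.134, -0.0], [-0.0, 0.001, -1.0]]
force: [-2.8, -1.7, 2.0]
opening: 0.629
```

```bash
python3 st.py
```

```text
2.98 pos [0.4391 0.0393 0.006 ] yaw_y 7.67 z [ 0.001 -0.    -1.   ] F [-2.83 -1.71  2.04] M [-0.235  0.757 -0.008] Mtool [ 0.782 -0.132  0.007] open 0.629 j [ -9.  41. 117.  -0.  22. -17.]
```

Emit:
play_rows --pt "1 0 0 0 0 0 0" --pt "1 0 0 0.01 0 0 0" --pt "1 0.01 0 0.03 0 0 0" --pt "1 0.02 0 0.04 0 0 0" --pt "1 0.02 0 0.04 0 0 0" --pt "1 0.01 0 0.03 0 0 0" --pt "1 0 0 0 0 0 0" --pt "1 0 0 0 0 0 0" --pt "1 0 0 0 0 0 0" --pt "1 0 0 0 0 0 0"

```text
time_s: 4.22
position: [0.4976, 0.0395, 0.1542]
tcp_rot: [[-0.133, 0.991, -0.003], [0.991, 0.133, 0.0], [0.001, -0.003, -1.0]]
force: [-0.2, -0.1, -4.1]
opening: 0.596
```

```bash
python3 st.py
```

```text
4.22 pos [0.4976 0.0395 0.1542] yaw_y 7.67 z [-0.003  0.    -1.   ] F [-0.15 -0.07 -4.12] M [-0.068  0.058  0.018] Mtool [ 0.066 -0.06  -0.018] open 0.596 j [ -8.  27. 104.   0.  50. -16.]
```

Emit:
play_rows --pt "1 0 0 0 0.149 0.02 0" --pt "1 0 0 0 0.149 0.02 0" --pt "1 0 0 0 0.149 0.02 0" --pt "1 0 0 0 0.149 0.02 0" --pt "1 0 0 0 0 0 0" --pt "1 0 0 0 0 0 0" --pt "1 0 0 0 0 0 0" --pt "1 0 0 0 0 0 0" --pt "1 0 0 0 0 0 0"

```text
time_s: 5.35
position: [0.4988, 0.04, 0.1559]
tcp_rot: [[-0.112, 0.991, -0.075], [0.817, 0.135, 0.56], [0.565, 0.001, -0.825]]
force: [0.4, -0.1, -3.3]
opening: 0.596
```

Emit:
play_rows --pt "1 0 0 0 -0.149 -0.02 0" --pt "1 0 0 0 -0.149 -0.02 0" --pt "1 0 0 0 -0.149 -0.02 0" --pt "1 0 0 0 -0.149 -0.02 0" --pt "1 0 0 0 0 0 0" --pt "1 0 0 0 0 0 0" --pt "1 0 0 0 0 0 0"

```text
time_s: 6.22
position: [0.499, 0.0384, 0.1553]
tcp_rot: [[-0.131, 0.991, -0.001], [0.991, 0.131, 0.001], [0.001, -0.001, -1.0]]
force: [-0.8, -0.6, -4.4]
opening: 0.595
```

```bash
python3 st.py
```

```text
6.22 pos [0.499  0.0384 0.1553] yaw_y 7.56 z [-0.001  0.001 -1.   ] F [-0.8  -0.59 -4.38] M [-0.007  0.068 -0.058] Mtool [0.068 0.002 0.058] open 0.595 j [ -8.  26. 104.   0.  50. -16.]
```

Emit:
play_rows --pt "1 0 0 0 -0.149 -0.02 0" --pt "1 0 0 0 -0.149 -0.02 0" --pt "1 0 0 0 -0.149 -0.02 0" --pt "1 0 0 0 -0.149 -0.02 0" --pt "1 0 0 0 0 0 0" --pt "1 0 0 0 0 0 0" --pt "1 0 0 0 0 0 0" --pt "1 0 0 0 0 0 0" --pt "1 0 0 0 0 0 0"

```text
time_s: 7.35
position: [0.4989, 0.0389, 0.1559]
tcp_rot: [[-0.109, 0.991, 0.075], [0.818, 0.132, -0.56], [-0.565, 0.0, -0.825]]
force: [-0.2, -0.1, -4.9]
opening: 0.596
```

Emit:
play_rows --pt "1 0 0 0 0.149 0.02 0" --pt "1 0 0 0 0.149 0.02 0" --pt "1 0 0 0 0.149 0.02 0" --pt "1 0 0 0 0.149 0.02 0" --pt "1 0 0 0 0 0 0" --pt "1 0 0 0 0 0 0" --pt "1 0 0 0 0 0 0"

```text
time_s: 8.22
position: [0.498, 0.0405, 0.1553]
tcp_rot: [[-0.136, 0.991, -0.001], [0.991, 0.136, -0.001], [-0.001, -0.002, -1.0]]
force: [-0.6, 0.1, -3.6]
opening: 0.595
```

```bash
python3 st.py; python3 -c "
from h import *
a=bot.capture('scene');b=bot.capture('top')
cv2.imwrite('pics/t1.png',np.hstack([cv2.resize(a[110:290,200:400],None,fx=2,fy=2),cv2.resize(b[110:290,180:380],None,fx=2,fy=2)]))"
```

```text
8.22 pos [0.498  0.0405 0.1553] yaw_y 7.8 z [-0.001 -0.001 -1.   ] F [-0.58  0.08 -3.58] M [-0.133  0.048 -0.032] Mtool [ 0.065 -0.125  0.033] open 0.595 j [ -8.  26. 104.  -0.  50. -16.]
```

View pics/t1.png

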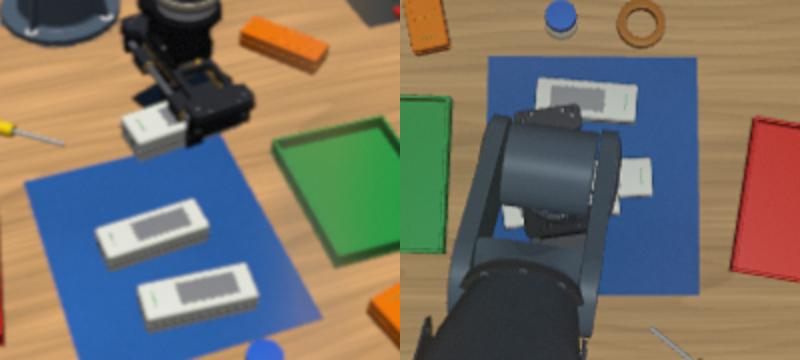

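The held pack is level in the gripper and the neighbouring packs are undisturbed. The moment readings are noisy (-0.06, 0.00, -0.125), so I'll average several readings per state.

```bash
cat > avg.py <<'E'
from rig import bot
import numpy as np
M=[]
for i in range(8):
    s=bot.read_state(); R=s["tcp_rot"]; M.append(np.r_[R.T@s["moment"],s["force"]]); bot.capture("top")
M=np.array(M); print("t",round(s["time_s"],2),"Mtool mean",M.mean(0)[:3].round(3),"sd",M.std(0)[:3].round(3),"F",M.mean(0)[3:].round(2),"My",M[:,1].round(3))
E
python3 avg.py
```

```text
t 8.68 Mtool mean [ 0.048 -0.155 -0.005] sd [0.026 0.03  0.034] F [ 0.06 -0.24 -4.07] My [-0.136 -0.13  -0.1   -0.198 -0.177 -0.159 -0.183 -0.152]
```

Emit:
play_rows --pt "1 0 0 0 0.149 0.02 0" --pt "1 0 0 0 0.149 0.02 0" --pt "1 0 0 0 0.149 0.02 0" --pt "1 0 0 0 0.149 0.02 0" --pt "1 0 0 0 0 0 0" --pt "1 0 0 0 0 0 0" --pt "1 0 0 0 0 0 0" --pt "1 0 0 0 0 0 0" --pt "1 0 0 0 0 0 0"

```text
time_s: 9.85
position: [0.4987, 0.04, 0.1559]
tcp_rot: [[-0.112, 0.991, -0.075], [0.817, 0.135, 0.56], [0.565, 0.001, -0.825]]
force: [0.7, -0.8, -4.0]
opening: 0.595
```

Emit:
play_rows --pt "1 0 0 0 -0.149 -0.02 0" --pt "1 0 0 0 -0.149 -0.02 0" --pt "1 0 0 0 -0.149 -0.02 0" --pt "1 0 0 0 -0.149 -0.02 0" --pt "1 0 0 0 0 0 0" --pt "1 0 0 0 0 0 0" --pt "1 0 0 0 0 0 0"

```text
time_s: 10.72
position: [0.499, 0.0384, 0.1553]
tcp_rot: [[-0.131, 0.991, -0.001], [0.991, 0.131, 0.001], [0.001, -0.001, -1.0]]
force: [0.3, 0.2, -3.9]
opening: 0.595
```

```bash
python3 avg.py; python3 st.py
```

```text
t 11.07 Mtool mean [0.034 0.044 0.011] sd [0.032 0.014 0.018] F [ 0.18  0.11 -3.52] My [0.023 0.035 0.031 0.036 0.061 0.062 0.051 0.052]
11.12 pos [0.4988 0.0392 0.1555] yaw_y 7.65 z [-0.  0. -1.] F [-0.87  0.73 -3.91] M [0.061 0.071 0.052] Mtool [ 0.062  0.07  -0.052] open 0.592 j [ -8.  26. 104.   0.  50. -16.]
```

The change is 0.20 N m, so the near pack is loose and goes to the red tray, near slot at (0.467, -0.289), yaw -9.7°.

Emit:
play_rows --pt "1 -0.004 -0.041 0 0 0 -0.038" --pt "1 -0.004 -0.041 0 0 0 -0.038" --pt "1 -0.004 -0.041 0 0 0 -0.038" --pt "1 -0.004 -0.041 0 0 0 -0.038" --pt "1 -0.004 -0.041 0 0 0 -0.038" --pt "1 -0.004 -0.041 0 0 0 -0.038" --pt "1 -0.004 -0.041 -0.03 0 0 -0.038" --pt "1 -0.004 -0.041 -0.03 0 0 -0.038" --pt "1 0 0 -0.015 0 0 0" --pt "1 0 0 0 0 0 0"

```text
time_s: 12.38
position: [0.4655, -0.2873, 0.0792]
tcp_rot: [[0.17, 0.985, -0.003], [0.985, -0.17, 0.004], [0.003, -0.004, -1.0]]
force: [-0.6, -0.2, -4.7]
opening: 0.596
```

```bash
python3 -c "
from h import *
a=bot.capture('scene');b=bot.capture('top')
cv2.imwrite('pics/t2.png',np.hstack([cv2.resize(a[150:330,80:280],None,fx=2,fy=2),cv2.resize(b[110:290,280:480],None,fx=2,fy=2)]))"; python3 st.py
```

```text
12.47 pos [ 0.4668 -0.2874  0.0808] yaw_y -9.68 z [-0.     0.001 -1.   ] F [ 0.31 -0.2  -3.73] M [0.013 0.057 0.07 ] Mtool [ 0.059  0.003 -0.07 ] open 0.596 j [-43.  36. 100.   0.  44. -34.]
```

View pics/t2.png

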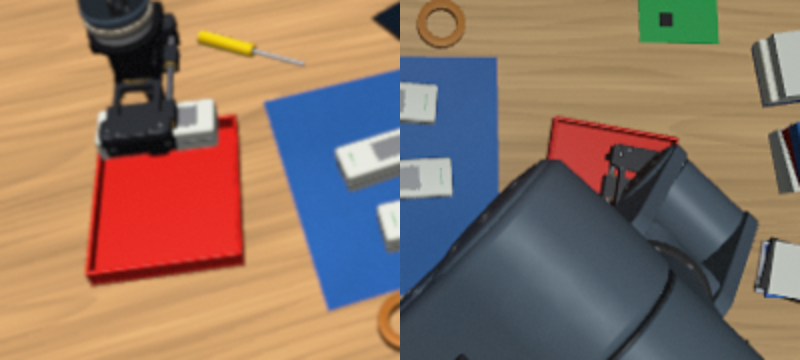

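The pack hangs level over the near half of the red tray, with the scene pane showing it around (160,125). Next I lower it, release and lift.

Emit:
play_rows --pt "1 0 0 -0.025 0 0 0" --pt "1 0 0 -0.02 0 0 0" --pt "1 0 0 -0.012 0 0 0" --pt "1 0 0 -0.007 0 0 0" --pt "1 0 0 -0.004 0 0 0" --pt "1 0 0 0 0 0 0" --pt "1 0 0 0 0 0 0"

```text
time_s: 13.35
position: [0.4671, -0.2889, 0.013]
tcp_rot: [[0.169, 0.986, 0.001], [0.986, -0.169, -0.001], [-0.001, 0.001, -1.0]]
force: [-0.3, -0.3, -4.2]
opening: 0.594
```

```bash
python3 st.py
```

```text
13.35 pos [ 0.4671 -0.2889  0.013 ] yaw_y -9.74 z [ 0.001 -0.001 -1.   ] F [-0.28 -0.28 -4.16] M [0.001 0.047 0.005] Mtool [ 0.046 -0.007 -0.005] open 0.594 j [-43.  43. 101.  -0.  36. -34.]
```

Emit:
play_rows --pt "1 0 0 -0.002 0 0 0" --pt "1 0 0 0 0 0 0" --pt "0.28 0 0 0 0 0 0" --pt "0.28 0 0 0 0 0 0" --pt "0.28 0 0 0 0 0 0" --pt "0.28 0 0 0.02 0 0 0" --pt "0.28 0 0 0.03 0 0 0" --pt "0.2 0 0 0.03 0 0 0" --pt "0 0 0.02 0.01 0 0 0.019"

```text
time_s: 14.48
position: [0.4681, -0.27, 0.1023]
tcp_rot: [[0.151, 0.988, 0.004], [0.988, -0.151, -0.003], [-0.003, 0.004, -1.0]]
force: [-0.6, 0.6, -0.0]
opening: 0.84
```

Emit:
play_rows --pt "0 0.01 0.037 0 0 0 0.03" --pt "0 0.01 0.037 0 0 0 0.03" --pt "0 0.01 0.037 0 0 0 0.03" --pt "0 0.01 0.037 0 0 0 0.03" --pt "0 0.01 0.037 0 0 0 0.03" --pt "0 0.01 0.037 0 0 0 0.03" --pt "0 0.014 0.0355 -0.01 0 0 0.03" --pt "0 0 0 0 0 0 0" --pt "0 0 0 0 0 0 0"

```text
time_s: 15.6
position: [0.5396, -0.0104, 0.09]
tcp_rot: [[-0.06, 0.998, -0.002], [0.998, 0.06, 0.0], [0.0, -0.002, -1.0]]
force: [-0.3, 0.6, 0.1]
opening: 1.005
```

```bash
python3 -c "
from h import *
a=bot.capture('scene');b=bot.capture('top')
cv2.imwrite('pics/t3.png',np.hstack([cv2.resize(a[150:330,80:280],None,fx=2,fy=2),cv2.resize(b[110:290,250:450],None,fx=2,fy=2)]))"; python3 st.py
```

```text
15.7 pos [ 0.5402 -0.0115  0.0904] yaw_y 3.34 z [-0.001  0.    -1.   ] F [0.01 0.18 0.24] M [-0.052  0.07  -0.01 ] Mtool [ 0.073 -0.048  0.01 ] open 1.0 j [-13.  35. 101.  -0.  44. -16.]
```

View pics/t3.png

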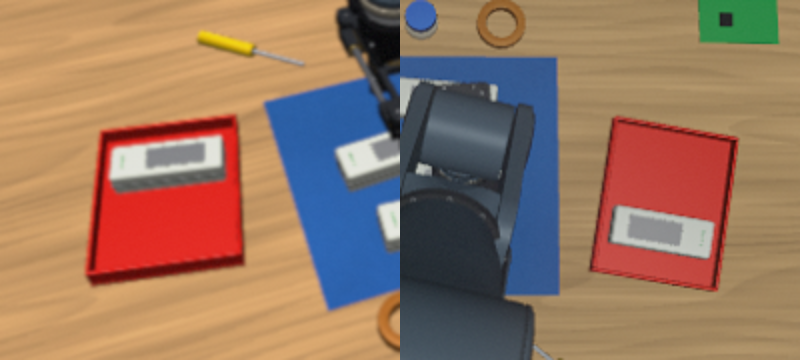

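The first pack lies flat in the red tray's near half, at about (662,232) in the top pane. Next is the mid pack.

Emit:
play_rows --pt "0 0.0005 0 -0.03 0 0 0" --pt "0 0 0 -0.03 0 0 0" --pt "0 0 0 -0.02 0 0 0" --pt "0 0 0 -0.0045 0 0 0" --pt "1 0 0 0 0 0 0" --pt "1 0 0 0 0 0 0" --pt "1 0 0 0 0 0 0" --pt "1 0 0 0 0 0 0" --pt "1 0 0 0 0 0 0"

```text
time_s: 16.82
position: [0.5407, -0.011, 0.0065]
tcp_rot: [[-0.059, 0.998, -0.001], [0.998, 0.059, -0.0], [0.0, -0.001, -1.0]]
force: [-2.1, -0.6, 5.2]
opening: 0.591
```

Emit:
play_rows --pt "1 0 0 0.01 0 0 0" --pt "1 0 0 0.03 0 0 0" --pt "1 0 0 0.05 0 0 0" --pt "1 0 0 0.05 0 0 0" --pt "1 0 0 0.01 0 0 0" --pt "1 0 0 0 0.15 0.009 0" --pt "1 0 0 0 0.15 0.009 0" --pt "1 0 0 0 0.15 0.009 0" --pt "1 0 0 0 0.15 0.009 0" --pt "1 0 0 0 0 0 0" --pt "1 0 0 0 0 0 0" --pt "1 0 0 0 0 0 0"

```text
time_s: 18.32
position: [0.541, -0.0099, 0.1563]
tcp_rot: [[-0.05, 0.998, -0.035], [0.824, 0.061, 0.563], [0.564, -0.001, -0.825]]
force: [-0.5, -0.1, -4.0]
opening: 0.59
```

Emit:
play_rows --pt "1 0 0 0 0 0 0" --pt "1 0 0 0 0 0 0" --pt "1 0 0 0 -0.15 -0.009 0" --pt "1 0 0 0 -0.15 -0.009 0" --pt "1 0 0 0 -0.15 -0.009 0" --pt "1 0 0 0 -0.15 -0.009 0" --pt "1 0 0 0 0 0 0" --pt "1 0 0 0 0 0 0" --pt "1 0 0 0 0 0 0"

```text
time_s: 19.45
position: [0.5414, -0.0122, 0.1558]
tcp_rot: [[-0.057, 0.998, -0.001], [0.998, 0.057, 0.001], [0.001, -0.001, -1.0]]
force: [-0.5, -0.3, -4.2]
opening: 0.597
```

```bash
python3 avg.py
```

```text
t 19.8 Mtool mean [ 0.078 -0.079  0.012] sd [0.031 0.032 0.033] F [-0.12 -0.1  -3.57] My [-0.093 -0.059 -0.094 -0.101 -0.107 -0.008 -0.062 -0.11 ]
```

Emit:
play_rows --pt "1 0 0 0 -0.15 -0.009 0" --pt "1 0 0 0 -0.15 -0.009 0" --pt "1 0 0 0 -0.15 -0.009 0" --pt "1 0 0 0 -0.15 -0.009 0" --pt "1 0 0 0 0 0 0" --pt "1 0 0 0 0 0 0" --pt "1 0 0 0 0 0 0" --pt "1 0 0 0 0 0 0" --pt "1 0 0 0 0 0 0"

```text
time_s: 20.98
position: [0.5414, -0.0117, 0.1564]
tcp_rot: [[-0.047, 0.998, 0.034], [0.824, 0.058, -0.564], [-0.565, 0.001, -0.825]]
force: [0.5, 0.5, -4.0]
opening: 0.594
```

Emit:
play_rows --pt "1 0 0 0 0.15 0.009 0" --pt "1 0 0 0 0.15 0.009 0" --pt "1 0 0 0 0.15 0.009 0" --pt "1 0 0 0 0.15 0.009 0" --pt "1 0 0 0 0 0 0" --pt "1 0 0 0 0 0 0" --pt "1 0 0 0 0 0 0"

```text
time_s: 21.85
position: [0.5406, -0.0099, 0.1557]
tcp_rot: [[-0.061, 0.998, -0.002], [0.998, 0.061, -0.001], [-0.001, -0.002, -1.0]]
force: [-0.1, -0.0, -3.9]
opening: 0.593
```

```bash
python3 avg.py; python3 st.py
```

```text
t 22.2 Mtool mean [ 0.04  -0.059 -0.007] sd [0.031 0.028 0.026] F [-0.1  -0.12 -3.9 ] My [-0.053 -0.046 -0.028 -0.048 -0.088 -0.109 -0.022 -0.076]
22.25 pos [ 0.5413 -0.0108  0.156 ] yaw_y 3.41 z [-0. -0. -1.] F [-0.01 -0.05 -4.53] M [-0.097  0.042  0.046] Mtool [ 0.048 -0.094 -0.046] open 0.595 j [-13.  29.  98.  -0.  53. -16.]
```

The change is 0.02 N m, so the mid pack is sound and goes to the green tray, near slot at (0.508, 0.291).

Emit:
play_rows --pt "1 -0.004 0.038 0 0 0 -0.01" --pt "1 -0.004 0.038 0 0 0 -0.01" --pt "1 -0.004 0.038 0 0 0 -0.01" --pt "1 -0.004 0.038 0 0 0 -0.01" --pt "1 -0.004 0.038 0 0 0 -0.01" --pt "1 -0.004 0.038 0 0 0 -0.01" --pt "1 -0.004 0.038 -0.03 0 0 -0.01" --pt "1 -0.005 0.035 -0.03 0 0 -0.005" --pt "1 0 0 -0.03 0 0 0" --pt "1 0 0 -0.025 0 0 0" --pt "1 0 0 0 0 0 0" --pt "1 0 0 0 0 0 0"

```text
time_s: 23.75
position: [0.5092, 0.2901, 0.0418]
tcp_rot: [[0.016, 1.0, 0.001], [1.0, -0.016, 0.0], [0.0, 0.001, -1.0]]
force: [-0.7, 0.6, -2.8]
opening: 0.595
```

```bash
python3 st.py; python3 -c "
from h import *
a=bot.capture('scene');b=bot.capture('top')
cv2.imwrite('pics/t4.png',np.hstack([cv2.resize(a[130:310,250:450],None,fx=2,fy=2),cv2.resize(b[110:290,100:300],None,fx=2,fy=2)]))"
```

```text
23.75 pos [0.5092 0.2901 0.0418] yaw_y -0.93 z [ 0.001  0.    -1.   ] F [-0.72  0.61 -2.78] M [-0.102  0.027  0.014] Mtool [ 0.025 -0.102 -0.014] open 0.595 j [19. 42. 95. -0. 43. 20.]
```

View pics/t4.png

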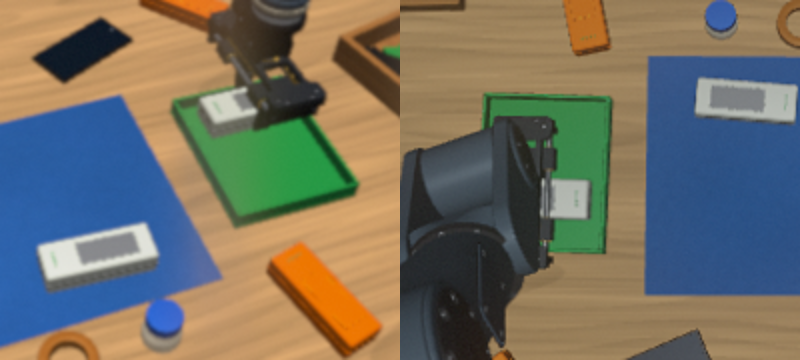

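The pack is inside the green tray walls near (570,198) in the top pane. Lower, release, and go to the far pack.

Emit:
play_rows --pt "1 0 0 -0.015 0 0 0" --pt "1 0 0 -0.01 0 0 0" --pt "1 0 0 -0.005 0 0 0" --pt "1 0 0 -0.001 0 0 0" --pt "1 0 0 0 0 0 0" --pt "0.28 0 0 0 0 0 0" --pt "0.28 0 0 0 0 0 0" --pt "0.28 0 0 0 0 0 0" --pt "0.28 0 0 0.02 0 0 0" --pt "0.28 0 0 0.03 0 0 0" --pt "0.2 0 0 0.04 0 0 0"

```text
time_s: 25.22
position: [0.5076, 0.2897, 0.0999]
tcp_rot: [[0.016, 1.0, -0.002], [1.0, -0.016, -0.001], [-0.001, -0.002, -1.0]]
force: [0.1, -0.4, 0.3]
opening: 0.768
```

Emit:
play_rows --pt "0.1 0.018 -0.035 0 0 0 -0.008" --pt "0.1 0.018 -0.035 0 0 0 -0.008" --pt "0.1 0.018 -0.035 0 0 0 -0.008" --pt "0.1 0.018 -0.035 0 0 0 -0.008" --pt "0.1 0.018 -0.035 0 0 0 -0.008" --pt "0.1 0.018 -0.035 0 0 0 -0.008" --pt "0.1 0.018 -0.035 0 0 0 -0.008" --pt "0.1 0.016 -0.036 -0.01 0 0 -0.005" --pt "0.1 0 0 0 0 0 0" --pt "0.1 0 0 0 0 0 0"

```text
time_s: 26.48
position: [0.6497, 0.0092, 0.0896]
tcp_rot: [[0.077, 0.997, -0.001], [0.997, -0.077, 0.001], [0.001, -0.001, -1.0]]
force: [-1.0, 0.1, -0.4]
opening: 0.899
```

```bash
python3 st.py; python3 -c "
from h import *
print('jar',plane('top',(260,118),.05),'tape',plane('top',(300,121),.018))
a=bot.capture('scene');b=bot.capture('top')
cv2.imwrite('pics/t5.png',np.hstack([cv2.resize(a[130:310,250:450],None,fx=2,fy=2),cv2.resize(b[110:290,130:330],None,fx=2,fy=2)]))"
```

```text
26.48 pos [0.6497 0.0092 0.0896] yaw_y -4.44 z [-0.001  0.001 -1.   ] F [-0.95  0.14 -0.38] M [-0.096  0.089 -0.003] Mtool [ 0.082 -0.103  0.003] open 0.899 j [-9. 41. 84.  0. 55. -5.]
jar [0.76408916 0.04477247 0.05      ] tape [ 0.76580274 -0.06789142  0.018     ]
```

View pics/t5.png

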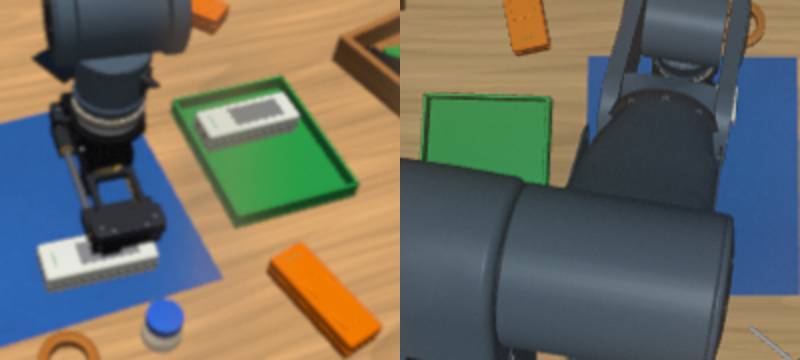

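The second pack sits flat in the green tray's near half, at about (248,118) in the scene pane, and the gripper is above the far pack. Grasp and test it.

Emit:
play_rows --pt "0.1 0.001 0 -0.03 0 0 0" --pt "0.1 0 0 -0.03 0 0 0" --pt "0.1 0 0 -0.02 0 0 0" --pt "0.1 0 0 -0.004 0 0 0" --pt "1 0 0 0 0 0 0" --pt "1 0 0 0 0 0 0" --pt "1 0 0 0 0 0 0" --pt "1 0 0 0 0 0 0" --pt "1 0 0 0 0 0 0"

```text
time_s: 27.7
position: [0.6511, 0.0089, 0.0069]
tcp_rot: [[0.077, 0.997, -0.0], [0.997, -0.077, -0.0], [-0.0, -0.0, -1.0]]
force: [-1.8, -0.3, 5.7]
opening: 0.597
```

Emit:
play_rows --pt "1 0 0 0.01 0 0 0" --pt "1 -0.02 0 0.03 0 0 0" --pt "1 -0.04 0 0.05 0 0 0" --pt "1 -0.04 0 0.05 0 0 0" --pt "1 0 0 0.01 0 0 0" --pt "1 0 0 0 0.15 -0.012 0" --pt "1 0 0 0 0.15 -0.012 0" --pt "1 0 0 0 0.15 -0.012 0" --pt "1 0 0 0 0.15 -0.012 0" --pt "1 0 0 0 0 0 0" --pt "1 0 0 0 0 0 0" --pt "1 0 0 0 0 0 0"

```text
time_s: 29.2
position: [0.5533, 0.0099, 0.154]
tcp_rot: [[0.061, 0.997, 0.044], [0.823, -0.075, 0.563], [0.565, 0.002, -0.825]]
force: [0.4, 0.5, -4.4]
opening: 0.593
```

Emit:
play_rows --pt "1 0 0 0 0 0 0" --pt "1 0 0 0 0 0 0" --pt "1 0 0 0 -0.15 0.012 0" --pt "1 0 0 0 -0.15 0.012 0" --pt "1 0 0 0 -0.15 0.012 0" --pt "1 0 0 0 -0.15 0.012 0" --pt "1 0 0 0 0 0 0" --pt "1 0 0 0 0 0 0" --pt "1 0 0 0 0 0 0"

```text
time_s: 30.32
position: [0.553, 0.0078, 0.1534]
tcp_rot: [[0.079, 0.997, -0.001], [0.997, -0.079, 0.001], [0.001, -0.001, -1.0]]
force: [-0.1, 0.4, -4.0]
opening: 0.59
```

```bash
python3 avg.py
```

```text
t 30.68 Mtool mean [ 0.03  -0.087 -0.004] sd [0.028 0.02  0.011] F [-0.14  0.09 -3.96] My [-0.061 -0.069 -0.073 -0.129 -0.09  -0.084 -0.087 -0.1  ]
```

Emit:
play_rows --pt "1 0 0 0 -0.15 0.012 0" --pt "1 0 0 0 -0.15 0.012 0" --pt "1 0 0 0 -0.15 0.012 0" --pt "1 0 0 0 -0.15 0.012 0" --pt "1 0 0 0 0 0 0" --pt "1 0 0 0 0 0 0" --pt "1 0 0 0 0 0 0" --pt "1 0 0 0 0 0 0" --pt "1 0 0 0 0 0 0"

```text
time_s: 31.85
position: [0.5533, 0.0083, 0.1541]
tcp_rot: [[0.064, 0.997, -0.045], [0.822, -0.079, -0.564], [-0.566, -0.001, -0.825]]
force: [0.9, 1.1, -3.8]
opening: 0.594
```

Emit:
play_rows --pt "1 0 0 0 0.15 -0.012 0" --pt "1 0 0 0 0.15 -0.012 0" --pt "1 0 0 0 0.15 -0.012 0" --pt "1 0 0 0 0.15 -0.012 0" --pt "1 0 0 0 0 0 0" --pt "1 0 0 0 0 0 0" --pt "1 0 0 0 0 0 0"

```text
time_s: 32.72
position: [0.5528, 0.0101, 0.1534]
tcp_rot: [[0.075, 0.997, -0.001], [0.997, -0.075, -0.001], [-0.001, -0.001, -1.0]]
force: [0.0, -0.1, -4.1]
opening: 0.595
```

```bash
python3 avg.py; python3 st.py
```

```text
t 33.08 Mtool mean [ 0.052 -0.09   0.   ] sd [0.023 0.03  0.03 ] F [-0.1   0.26 -3.99] My [-0.073 -0.069 -0.127 -0.064 -0.118 -0.133 -0.083 -0.051]
33.12 pos [0.5532 0.0092 0.1536] yaw_y -4.38 z [-0. -0. -1.] F [-0.38  0.03 -3.83] M [-0.093  0.058 -0.085] Mtool [ 0.05  -0.097  0.085] open 0.593 j [-11.  30.  96.  -0.  54.  -6.]
```

The change is 0.003 N m, so the far pack is sound. It goes to the green tray, far slot at (0.592, 0.29).

Emit:
play_rows --pt "1 0.005 0.035 0 0 0 0.008" --pt "1 0.005 0.035 0 0 0 0.008" --pt "1 0.005 0.035 0 0 0 0.008" --pt "1 0.005 0.035 0 0 0 0.008" --pt "1 0.005 0.035 0 0 0 0.008" --pt "1 0.005 0.035 0 0 0 0.008" --pt "1 0.005 0.035 -0.03 0 0 0.008" --pt "1 0.004 0.035 -0.03 0 0 0.005" --pt "1 0 0 -0.02 0 0 0" --pt "1 0 0 -0.02 0 0 0" --pt "1 0 0 0 0 0 0" --pt "1 0 0 0 0 0 0"

```text
time_s: 34.62
position: [0.5931, 0.2881, 0.0543]
tcp_rot: [[0.017, 1.0, 0.001], [1.0, -0.017, 0.0], [0.0, 0.001, -1.0]]
force: [-0.2, 0.8, -3.6]
opening: 0.594
```

```bash
python3 st.py; python3 -c "
from h import *
a=bot.capture('scene');b=bot.capture('top')
cv2.imwrite('pics/t6.png',np.hstack([cv2.resize(a[130:310,250:450],None,fx=2,fy=2),cv2.resize(b[110:290,100:300],None,fx=2,fy=2)]))"
```

```text
34.62 pos [0.5931 0.2881 0.0543] yaw_y -0.99 z [ 0.001  0.    -1.   ] F [-0.19  0.82 -3.61] M [-0.068  0.053 -0.013] Mtool [ 0.052 -0.069  0.013] open 0.594 j [16. 45. 84. -0. 52. 17.]
```

View pics/t6.png

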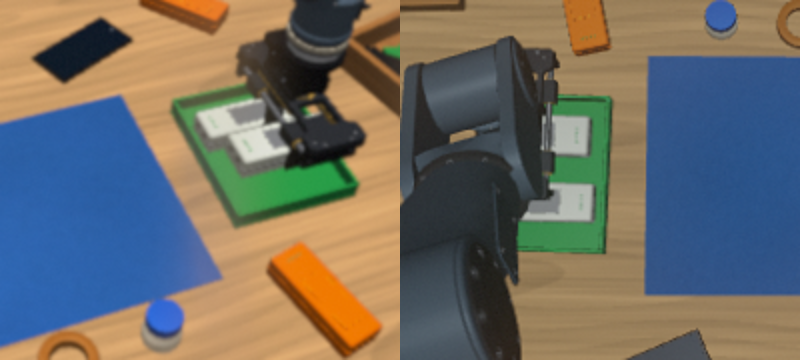

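The pack is over the far half of the green tray with a clear gap to its neighbour: they are at about (570,135) and (565,202) in the top pane. Lower and release.

Emit:
play_rows --pt "1 0 0.001 -0.02 0 0 0" --pt "1 0 0 -0.013 0 0 0" --pt "1 0 0 -0.006 0 0 0" --pt "1 0 0 -0.003 0 0 0" --pt "1 0 0 0 0 0 0" --pt "0.28 0 0 0 0 0 0" --pt "0.28 0 0 0 0 0 0" --pt "0.28 0 0 0 0 0 0" --pt "0.28 0 0 0.02 0 0 0" --pt "0.28 0 0 0.04 0 0 0" --pt "0.28 0 0 0.06 0 0 0"

```text
time_s: 36.1
position: [0.5913, 0.2895, 0.1325]
tcp_rot: [[0.016, 1.0, -0.003], [1.0, -0.016, -0.001], [-0.001, -0.003, -1.0]]
force: [0.6, -0.5, 0.3]
opening: 0.722
```

Emit:
play_rows --pt "0.28 -0.02 -0.045 0.02 0 0 0" --pt "0.28 -0.02 -0.045 0.02 0 0 0" --pt "0.28 -0.02 -0.045 0.02 0 0 0" --pt "0.28 -0.02 -0.045 0.02 0 0 0" --pt "0.28 -0.02 -0.045 0.02 0 0 0" --pt "0.28 0 -0.045 0 0 0 0" --pt "0.28 0 0 0 0 0 0" --pt "0.28 0 0 0 0 0 0"

```text
time_s: 37.1
position: [0.4923, 0.0201, 0.2325]
tcp_rot: [[0.017, 1.0, 0.001], [1.0, -0.017, 0.0], [0.0, 0.001, -1.0]]
force: [0.0, -0.1, -0.1]
opening: 0.72
```

```bash
python3 st.py; python3 - <<'E'
from h import *
b=bot.capture('top');a=bot.capture('scene')
w=masks(b)["white"]
T={"red":(np.array([.5085,-.296]),-9.7),"green":(np.array([.550,.290]),-.9)}
for k,(r0,r1,c0,c1) in {"red":(165,260,345,420),"green":(152,240,138,210)}.items():
    m=np.zeros_like(w);m[r0:r1,c0:c1]=w[r0:r1,c0:c1]
    for c in blobs(m,300):
        q=cv2.minAreaRect(c);P=plane("top",q[0],.039)[:2];t,y=T[k];y=np.radians(y)
        d=P-t;print(k,P.round(3),"in tray",np.round([np.cos(y)*d[0]+np.sin(y)*d[1],-np.sin(y)*d[0]+np.cos(y)*d[1]],3),np.round(q[1]))
cv2.imwrite('pics/end.png',np.hstack([cv2.resize(a[130:340,100:450],(400,240)),cv2.resize(b[90:280,110:430],(400,240))]))
E
```

```text
37.1 pos [0.4923 0.0201 0.2325] yaw_y -0.96 z [ 0.001  0.    -1.   ] F [ 0.02 -0.07 -0.08] M [-0.064  0.054 -0.031] Mtool [ 0.053 -0.065  0.031] open 0.72 j [-11.  19. 100.   0.  61. -10.]
red [ 0.468 -0.288] in tray [-0.041  0.001] [49. 18.]
green [0.509 0.288] in tray [-0.041 -0.002] [18. 49.]
green [0.594 0.29 ] in tray [0.044 0.001] [49. 17.]
```

View pics/end.png

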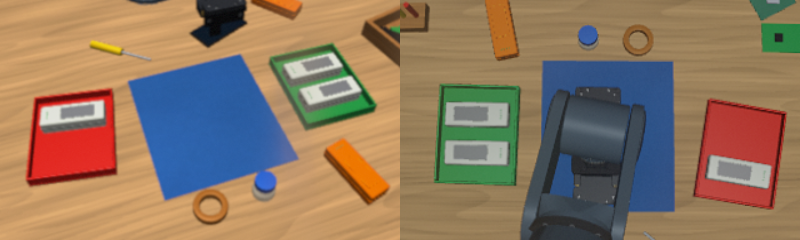

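All three packs lie flat in their trays, one in red and two in green. The jar (588,37) and tape (638,40) are in place and the gripper is clear, so I'm handing in.

```bash
python3 -c "
from rig import bot
print(bot.hand_in())"
```

```text
the job is handed in; nothing more can be done
None
```

I tested all three packs, found one loose and two sound, placed them in their trays and handed the job in at about 37 s. No verdict was reported.

| Pack (start position) | Change in moment, end to end | Finding | Tray | Offset from tray centre (x, y) |
|---|---|---|---|---|
| Nearest the robot | 0.20 N m | loose | red | -41, 1 mm |
| Middle | 0.02 N m | sound | green | -41, -2 mm |
| Farthest | 0.003 N m | sound | green | 44, 1 mm |

- **Placement:** The last pictures show all three lying flat. The jar and tape look unmoved, but I judged them by eye and did not measure them again.
- **Moment readings:** Single readings were noisy (about 0.03 N m). The near pack's first ones were unclear, a change of only about 0.13, so I repeated its tilt and averaged eight readings per side. I averaged the other two packs the same way. The middle pack's 0.02 is right at the limit for a sound pack, but within the noise.
- **Tray heights:** Three tray corners triangulated at 1 to 11 mm instead of the expected rim height of 28 mm, because the colour mask had caught their lower edge. I placed the trays using the given rim height; the other corners came out at 23 to 33 mm.

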